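# Find the weak spring clip by pulling the job tags

### The job

One of the three spring clips in the counter rack has gone weak: draw the tag of each of the three straight out of its clip by a few millimetres, just until you feel it slip (more than 3 mm, never beyond 15 mm, and leave it drawn), and compare how hard each one grips. Then lift the weakest clip out of the rack, its tag still in it, and set it down gently, upright and flat, in the shallow plywood tray. Leave the other two clips in their stalls with their tags in, do not wrench or ram any clip against the rack, and do not disturb the other things on the counter.

Things in the scene. Friction and masses are not known exactly. Their poses are not given: they have to be found in the camera images.
- rack: fixed steel rack 70 x 300 x 36 mm, origin centre of underside, y along the row, tags stick out to -x. Floor 6 mm; stalls at y -100, 0, 100 mm, inside 60 x 50 mm (2 to 3 mm play round a clip). Side and back walls 14 mm high, front wall (x -35 to -30) 36 mm high with an 20 mm slot, open above, for the tag. A tag pulled to -x draws its clip against the front wall, which holds it; upwards clips lift out freely.
- tray: fixed shallow plywood tray, 180 x 120 x 22 mm outside, long side along its x, walls 4 mm, floor 4 mm; origin at the centre of its underside, empty at the start. A clip with its tag set down along the tray's x fits with its origin about 25 mm to the tray's +x of centre; either way round is fine.
- clip_a: spring clip, loose, 270 to 400 g; origin centre of underside of its 56 x 44 x 6 mm base, on the rack floor, mouth to -x. Upright jaws (x -28 to 0, up to z 36), the -y one sprung, squeeze the tag card at y 0. Grey pillar (centre x 13, y 0; 22 in x, 24 in y, z 6 to 75 mm) is the handle: pinch it across y from above at z 55 to 65. A 14 mm wide tongue runs out to x -48 under the card.
- clip_b: spring clip, looks just like clip_a, same frame and sizes. Which clip stands in which stall varies. Clip strength cannot be seen, only felt: a sound clip's grip resists the drawn tag with roughly 6 to 14 N, the weak one's with about half of the sound ones' or less; friction varies from day to day, so compare the three.
- clip_c: spring clip, looks just like clip_a, same frame and sizes
- tag_a: stiff job tag in clip_a, loose, 30 g: card 3 mm thick, 28 high, with a black grip head 20 (x) x 10 (y) x 32 (z) mm at its outer end; origin centre of underside of the head, x along the card into the clip. Starts at x -62, y 0, z 6 mm in the clip's frame (12 mm over the counter), card 27 mm deep between the jaws. Pinch the head across y from above, pull along the clip's -x.
- tag_b: stiff job tag in clip_b, loose, 30 g: card 3 mm thick, 28 high, with a black grip head 20 (x) x 10 (y) x 32 (z) mm at its outer end; origin centre of underside of the head, x along the card into the clip. Starts at x -62, y 0, z 6 mm in the clip's frame (12 mm over the counter), card 27 mm deep between the jaws. Pinch the head across y from above, pull along the clip's -x.
- tag_c: stiff job tag in clip_c, loose, 30 g: card 3 mm thick, 28 high, with a black grip head 20 (x) x 10 (y) x 32 (z) mm at its outer end; origin centre of underside of the head, x along the card into the clip. Starts at x -62, y 0, z 6 mm in the clip's frame (12 mm over the counter), card 27 mm deep between the jaws. Pinch the head across y from above, pull along the clip's -x.
- padlock: the steel combination padlock, 45 x 24 x 73 mm, standing, origin at the centre of its underside; leave it alone
- cylinder: the brass euro lock cylinder, 62 x 17 x 40 mm, lying, origin at the centre of its underside; leave it alone
- key_shell: the black remote key shell, 66 x 36 x 14 mm, lying, origin at the centre of its underside; leave it alone
- tin: the round blue tin, 76 mm across, 52 mm high, origin at the centre of its underside; leave it alone
Things that resemble listed ones, but are neither listed nor needed, are in the scene too. Leave any pink look-alike of the tag_a alone.

How it is judged:
By the outcome, as a careful person would: the job done as asked, in the order asked, and still so for the second after the job is handed in, with the robot touching nothing.
It also fails if it takes over 64 s, if anything falls off the work surface, if the arm or the gripper's body presses on something with over 40 N, if the wrist force passes 120 N, or if a joint passes its speed limit or range.

### The arm

A 6-joint arm with a two-finger parallel gripper is mounted at the origin on the work surface. World frame = base frame: x ahead of the robot, y to its left, z up, the work surface at z = 0. Lengths are in m, angles in degrees, forces in N, time in s.
With the tool pointing down it reaches from about 0.25 to 0.725 m from the base axis. Payload 9.7 kg.
Tool frame: the origin (TCP) lies at the very end of the fingers, on their centre line; the grasp point (between the pads) lies 19 mm behind it; z points along the fingers, y is the line along which they close (so a half turn about z gives the same grasp; the last joint's range is limited). The gripper opens to 85 mm and grips with 20 to 120 N. Pads are 22 mm wide; open, the fingers measure 114 mm over their backs; the gripper's body (76 mm by 85 mm) begins 54 mm behind the grasp point. The pads swing forward as they close: fully open they stand 13 mm farther back than shut.
Start: joints at [-66.692, 4.979, 10.078, 95.1, 0, 90], TCP at [0.218, -0.505, 0.231] pointing down, gripper open.
Joint ranges: [-179.16, 179.16], [-48.56, 103.87], [-65.8, 70.77], [-126.05, 130.52], [-82.76, 87.17], [-180, 180]. Speed limits (degrees/s): [127.2, 127.2, 147.25, 180, 180, 180].

### API

Orientations are given as [roll, pitch, yaw] about the fixed x, y, z axes, in that order (R = Rz(yaw) Ry(pitch) Rx(roll)).
In Python, from workcell import bot, viewer, finder gives the robot as it stands. The module is installed in compiled form; this text tells all that it offers.
- The arm moves only by the shell command python3 -m inch 'ROWS' [FORCE]. ROWS is JSON, a list that holds one entry, the list of rows, each a list of 7 numbers: the opening in per cent of the stroke, from 0 (shut) to 100 (fully open), then the shift along the tool's x, y, z in mm, then the turn, a rotation vector about the tool's x, y, z in degrees. In form: [[[grip, tx, ty, tz, ax, ay, az], ...]]. A call has 1 to 8 rows; each row shifts and turns the commanded pose from where the row before left it, along the tool's axes as they then stand; what a row does not reach is not made up. A row lasts 1/8 s, in which the tool goes at most 62.5 mm and 10.7 degrees, less where a joint would pass 70% of its speed; a pose out of reach is approached as far as the arm can. A call with a gripper value outside its range is refused whole. The fingers move at their own pace and stop on an object; FORCE is the grip in N (left out, the last holds). Time passes only in rows, so rows that do not move let the fingers close. It gives the time, the measured TCP pose, the force, the opening and the grip force at its end, in the units of the state.
- bot.get_obs(): the state, without advancing time (a new reading comes with each control period).
- viewer.camera(name): name is "scene" or "top"; returns a dict with "pixels" (480x640x3 uint8, red, green, blue), "vfov" (degrees; the focal length in pixels is half the picture's height over the tangent of half this angle, whatever the lens; pixels are square), "cx", "cy" (the principal point, pixels), "R" (3x3) and "t" (3): a world point X has camera coordinates R X + t. Camera axes: x right, y down, z forward; pixel columns grow to the right and rows downward; lengths in m; the calibration is good to about 2 mm. A picture is of the moment at which its call begins. There is no depth.
- bot.job_done(): hands the job in; it is judged then, once.
Trained networks look in the newest picture that a camera, given by its name, has taken for a name from the list of things; names that differ only in an ending like _2 or _b are one class to them, and where a whole thing is asked for, a point or a joint stands for the part that bears it (a point fixed in the world has none). Each returns a list of dicts, best first, with "conf" (0 to 1); they miss things now and then, are a little off and sometimes report something else, mostly with a low value. They report only what shows in the picture. A call takes as long as a camera call. They do not tell look-alikes from the thing itself.
- finder.outline_of(camera, thing): "pixels" (480x640 bool, what is visible of it) and "extent" ([centre column, centre row, width, height] in pixels, round what is visible of it).
- finder.mark_of(camera, thing): "position" ([column, row] in pixels: a listed point, or the origin of a listed thing).
The state is a dict: "time": time; "q": joint angles; "qd": joint speeds; "joint_efforts": joint torques, N m; "ee_pos": TCP position; "tcp_rot": TCP orientation; "wrist_force": force on the tool from outside, world axes, zero at the start; "torque": the same for the moment, N m; "opening": finger opening in m; "grasp_force": force on a finger pad.
Only numpy, scipy, OpenCV 4.12 (cv2) and the standard library are available. Lean on these libraries where they do the work, as an engineer would, in place of code of your own. Each camera call takes 0.05 s, during which the arm holds its last target. There are 200 camera calls.

## Working session

There is one attempt and no reset: what is moved stays moved. The work goes in short steps, Python scripts to look and compute and a shell command to move; the robot and the scene stay as the last step left them, time stands still between calls to the robot, and variables do not carry over. Pictures are saved under pics/ and viewed, at most 10 in all, crops included, and the job is handed in when it is done.

```bash
mkdir -p pics; cat > h.py <<'E'
import numpy as np, cv2
from workcell import bot, viewer, finder
def K(c):
    f=240/np.tan(np.radians(c['vfov'])/2); return f
def ray(c,p):
    f=K(c); d=np.array([(p[0]-c['cx'])/f,(p[1]-c['cy'])/f,1.]); R=np.array(c['R']);t=np.array(c['t'])
    return -R.T@t, R.T@d
def atz(c,p,z):
    o,d=ray(c,p); return o+d*(z-o[2])/d[2]
def proj(c,X):
    f=K(c); x=np.array(c['R'])@np.array(X)+np.array(c['t']); return np.array([f*x[0]/x[2]+c['cx'],f*x[1]/x[2]+c['cy']])
def tri(c1,p1,c2,p2):
    o1,d1=ray(c1,p1);o2,d2=ray(c2,p2)
    s=np.linalg.lstsq(np.stack([d1,-d2],1),o2-o1,rcond=None)[0]
    a=o1+s[0]*d1;b=o2+s[1]*d2; return (a+b)/2,np.linalg.norm(a-b)
E
python3 - <<'E'
from h import *
np.set_printoptions(precision=4,suppress=True)
C={}
for n in('scene','top'):
    C[n]=c=viewer.camera(n); cv2.imwrite(f'pics/{n}0.png',c['pixels'][:,:,::-1])
    print(n,c['vfov'],c['cx'],c['cy'],-np.array(c['R']).T@c['t'])
    for th in('rack','tray','clip_a','tag_a','padlock','cylinder','key_shell','tin'):
        print(th,'M',[(np.round(m['position'],1).tolist(),round(m['conf'],2),atz(c,m['position'],.012 if th=='tag_a' else .006 if th=='clip_a' else 0)[:2].round(3).tolist()) for m in finder.mark_of(n,th)])
        print('   O',[(np.round(m['extent'],0).tolist(),round(m['conf'],2)) for m in finder.outline_of(n,th)])
print(bot.get_obs())
E
```

```text
scene 50.85715918833185 319.9088466742482 231.75743511100822 [ 0.9485 -0.2675  0.6304]
rack M [([261.7, 319.5], 0.82, [0.591, -0.112])]
   O [([255.0, 316.0, 218.0, 136.0], 0.67)]
tray M [([417.5, 187.3], 0.59, [0.526, 0.257])]
   O [([422.0, 183.0, 126.0, 88.0], 0.97)]
clip_a M [([321.4, 284.3], 0.86, [0.596, -0.009]), ([260.3, 316.9], 0.69, [0.59, -0.112]), ([193.1, 345.4], 0.59, [0.573, -0.211])]
   O [([260.0, 307.0, 40.0, 47.0], 0.97), ([194.0, 336.0, 50.0, 55.0], 0.66), ([323.0, 279.0, 43.0, 47.0], 0.61)]
tag_a M [([271.4, 400.5], 0.84, [0.705, -0.167]), ([242.0, 282.4], 0.77, [0.526, -0.104]), ([302.7, 258.4], 0.59, [0.543, -0.005]), ([257.6, 224.2], 0.58, [0.441, -0.024]), ([181.0, 308.7], 0.44, [0.514, -0.198])]
   O [([274.0, 217.0, 46.0, 20.0], 0.63), ([242.0, 277.0, 17.0, 25.0], 0.62), ([268.0, 416.0, 14.0, 64.0], 0.62), ([305.0, 250.0, 18.0, 24.0], 0.6), ([179.0, 305.0, 14.0, 26.0], 0.5)]
padlock M [([301.0, 173.4], 0.56, [0.372, 0.111]), ([258.7, 316.5], 0.34, [0.584, -0.112])]
   O [([299.0, 163.0, 26.0, 44.0], 0.56), ([193.0, 338.0, 53.0, 54.0], 0.37)]
cylinder M [([3
[... 1630 characters left out ...]
[([398.4, 394.1], 0.82, [0.375, -0.094])]
   O [([398.0, 397.0, 34.0, 54.0], 0.85)]
tin M [([293.2, 150.1], 0.94, [0.689, 0.11]), ([426.8, 241.4], 0.52, [0.589, -0.103])]
   O [([293.0, 141.0, 56.0, 58.0], 0.78)]
{'time': 1.7, 'q': array([-66.6922,   4.9797,  10.0781,  95.1005,   0.    ,  90.0017]), 'qd': array([-0.0786, -0.0795,  0.0149, -0.1327,  0.0642, -0.0642]), 'joint_efforts': array([  0.0013, -52.0098,  46.4857,   0.0017,   0.0001,   0.    ]), 'ee_pos': array([ 0.2176, -0.5051,  0.2313]), 'tcp_rot': array([-179.998,   -0.   ,   23.306]), 'wrist_force': array([-0.0814,  0.2859, -0.3625]), 'torque': array([-0.0056,  0.0039,  0.0264]), 'grasp_force': 0.0, 'opening': 0.08536543731956675}
```

View pics/top0.png

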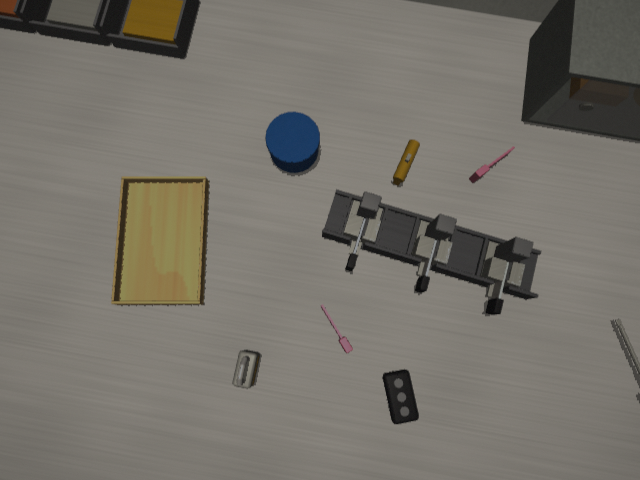

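View pics/scene0.png

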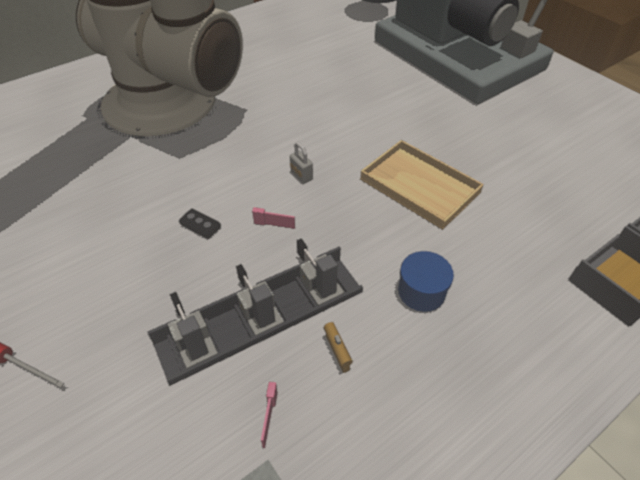

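The top picture shows the black tag heads at about (351,262), (423,284) and (494,306), with the rack centred at (430,244) and the tray at (160,240). The pink tags at (476,178) and (345,345) are look-alikes, since they are pink and not in a clip. I'll refine the poses next and check them with an overlay crop.

```bash
python3 - <<'E'
from h import *
np.set_printoptions(precision=4,suppress=True)
C={n:viewer.camera(n) for n in('scene','top')}
from scipy.optimize import least_squares
def marks(n,th): return [np.array(m['position']) for m in finder.mark_of(n,th)]
M={(n,th):marks(n,th) for n in C for th in('clip_a','tag_a')}
pts=[]
for th,zs in(('clip_a',.006),('tag_a',.012)):
    for a in M['top',th]:
        for b in M['scene',th]:
            X,e=tri(C['top'],a,C['scene'],b)
            if e<.008 and abs(X[2]-zs)<.02: print(th,a.round(),b.round(),X,round(e,4))
# tray / rack
for th in('rack','tray'):
    print(th,tri(C['top'],marks('top',th)[0],C['scene'],marks('scene',th)[0]))
# rack+nominal clips/tags fit to all marks, via nearest
def model(p):
    x,y,a=p;R=np.array([[np.cos(a),-np.sin(a)],[np.sin(a),np.cos(a)]])
    out=[]
    for s in(-.1,0,.1):
        for th,lx,z in(('clip_a',0,.006),('tag_a',-.062,.012)):
            out.append((th,np.r_[R@[lx,s]+[x,y],z]))
    return out
def res(p,full=False):
    r=[]
    for th,X in model(p):
        for n in C:
            q=proj(C[n],X); d=[m-q for m in M[n,th]]; d=min(d,key=np.linalg.norm)
            if full: print(th,n,X,d.round(1))
            r+=list(d)
    return r
s=least_squares(res,[.586,-.108,-.11],loss='soft_l1',f_scale=2); print(s.x[:2],np.degrees(s.x[2])); res(s.x,True)
# tray outline -> rectangle at rim
for n in C:
    m=finder.outline_of(n,'tray')[0]['pixels'].astype(np.uint8)
    c=max(cv2.findContours(m,0,2)[0],key=cv2.contourArea)
    P=np.array([atz(C[n],q[0],.022)[:2] for q in c],np.float32)
    print('tray',n,cv2.minAreaRect(P))
im=C['top']['pixels'][:,:,::-1].copy()
S=4;x0,y0=325,180
crop=cv2.resize(im[y0:y0+150,x0:x0+200],None,fx=S,fy=S,interpolation=cv2.INTER_CUBIC)
crop=cv2.convertScaleAbs(crop,alpha=1.8)
x,y,a=s.x
def box(col,ox,oy,lx,ly,z):
    R=np.array([[np.cos(a),-np.sin(a)],[np.sin(a),np.cos(a)]])
    q=[(proj(C['top'],np.r_[R@[ox+i*lx/2,oy+j*ly/2]+[x,y],z])+.5-[x0,y0])*S for i,j in((-1,-1),(1,-1),(1,1),(-1,1))]
    cv2.polylines(crop,[np.int32(q)],True,col,1)
box((0,255,0),-.0325,0,.005,.3,.036);box((0,255,0),0,0,.07,.3,.014)
for s_ in(-.1,0,.1): box((0,0,255),-.062,s_,.02,.01,.044); box((255,255,0),.013,s_,.022,.024,.081)
cv2.imwrite('pics/crop1.png',crop)
E
```

```text
clip_a [429. 243.] [261. 316.] [ 0.5864 -0.1081 -0.0007] 0.003
clip_a [362. 225.] [323. 286.] [ 0.5964 -0.0077 -0.0001] 0.0028
clip_a [496. 264.] [196. 345.] [ 0.5733 -0.2051  0.002 ] 0.0029
tag_a [418. 287.] [243. 280.] [ 0.5207 -0.0994  0.0064] 0.0012
tag_a [489. 310.] [180. 307.] [ 0.5075 -0.1985  0.0076] 0.0007
tag_a [350. 263.] [301. 257.] [ 0.5365 -0.0014  0.0069] 0.0043
rack (array([ 0.6397, -0.0107,  0.0754]), np.float64(0.2238651950204293))
tray (array([ 0.5201,  0.2689, -0.0078]), np.float64(0.006851910790325939))
[ 0.5851 -0.1071] -7.266169055439569
clip_a scene [ 0.5724 -0.2063  0.006 ] [0.5 1.4]
clip_a top [ 0.5724 -0.2063  0.006 ] [-2.7 -1. ]
tag_a scene [ 0.5109 -0.1985  0.012 ] [-0.2  0.1]
tag_a top [ 0.5109 -0.1985  0.012 ] [-1.2  2.8]
clip_a scene [ 0.5851 -0.1071  0.006 ] [-0.7  3.5]
clip_a top [ 0.5851 -0.1071  0.006 ] [-1.1 -0.6]
tag_a scene [ 0.5236 -0.0993  0.012 ] [-1.  1.]
tag_a top [ 0.5236 -0.0993  0.012 ] [-1.4  2.1]
clip_a scene [ 0.5977 -0.0079  0.006 ] [0.5 1.6]
clip_a top [ 0.5977 -0.0079  0.006 ] [0.  2.4]
tag_a scene [ 0.5362 -0.0001  0.012 ] [-1.8  2.7]
tag_a top [ 0.5362 -0.0001  0.012 ] [-0.5 -0.5]
tray scene ((0.5300370454788208, 0.253335177898407), (0.18696264922618866, 0.13732092082500458), 10.484071731567383)
tray top ((0.5225619077682495, 0.26285427808761597), (0.18119318783283234, 0.12653036415576935), 10.398983001708984)
```

View pics/crop1.png

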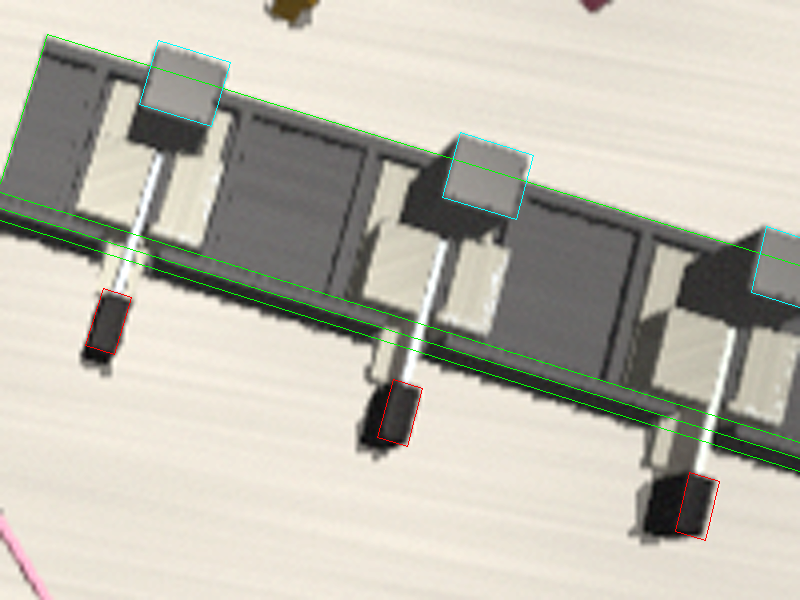

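The overlay matches the heads and pillars to under 1 mm. Next I'll move over the first tag, in stall -100 at (0.511, -0.199).

```bash
cat >> h.py <<'E'
from scipy.spatial.transform import Rotation as Ro
Y=-7.27; O=np.array([.5851,-.1071])
def rk(lx,ly): 
    a=np.radians(Y); return O+np.array([[np.cos(a),-np.sin(a)],[np.sin(a),np.cos(a)]])@[lx,ly]
def need(x,y,z,yaw=Y):
    o=bot.get_obs(); R=Ro.from_euler('xyz',o['tcp_rot'],degrees=True)
    print('shift mm',(R.inv().apply(np.array([x,y,z])-o['ee_pos'])*1e3).round(1),'turn',(R.inv()*Ro.from_euler('xyz',[180,0,yaw],degrees=True)).as_rotvec(degrees=True).round(1))
E
python3 -m inch '[[[100,0,0,0,0,0,10.2],[100,0,0,0,0,0,10.2],[60,0,0,0,0,0,10.2],[50,36,-48.7,0,0,0,0],[50,36,-48.7,0,0,0,0],[50,36,-48.7,0,0,0,0],[50,36,-48.7,0,0,0,0],[50,36,-48.7,0,0,0,0]]]' 30
python3 -m inch '[[[50,36,-48.7,0,0,0,0],[50,36,-48.7,0,0,0,0],[50,0,0,50,0,0,0],[50,0,0,50,0,0,0],[50,0,0,30,0,0,0],[50,0,0,0,0,0,0]]]'
python3 -c "
from h import *
need(*rk(-.062,-.1),.014); print(bot.get_obs())"
```

```text
time: 3.3
ee_pos: [0.4282, -0.2849, 0.2315]
tcp_rot: [180.0, -0.0, -7.3]
wrist_force: [0.4, -0.4, -0.1]
opening: 0.0428
grasp_force: 0.0
time: 4.05
ee_pos: [0.5095, -0.1984, 0.0991]
tcp_rot: [-179.9, 0.2, -7.3]
wrist_force: [0.2, -0.5, 1.0]
opening: 0.0427
grasp_force: 0.0
shift mm [ 1.8 -0.  85.1] turn [-0.1  0.2 -0. ]
{'time': 4.05, 'q': array([-2.12719793e+01,  4.23078662e+00, -5.32380699e+00,  8.06890872e+01,
       -2.98352100e-04,  1.66012475e+02]), 'qd': array([-0.1343736 , -1.44338084,  4.14484013,  1.97814671,  0.08994068,
        0.09684519]), 'joint_efforts': array([ 1.33552831e-01, -4.96100986e+01,  4.42410243e+01, -7.80756958e-01,
        2.82059402e-03,  1.38987915e-06]), 'ee_pos': array([ 0.50950985, -0.19836418,  0.09914411]), 'tcp_rot': array([-179.94138893,    0.23652734,   -7.28433222]), 'wrist_force': array([ 0.212363  , -0.49337671,  1.04169276]), 'torque': array([-0.02234662,  0.04866549,  0.02999759]), 'grasp_force': 0.0, 'opening': 0.04273203170725291}
```

Joint 6 is at 166° and would run out of range further left. The half-turn grasp is equivalent, so I'll flip now while the tool is clear.

```bash
R='x'; 
python3 -m inch '[[[50,0,0,0,0,0,-10.6],[50,0,0,0,0,0,-10.6],[50,0,0,0,0,0,-10.6],[50,0,0,0,0,0,-10.6],[50,0,0,0,0,0,-10.6],[50,0,0,0,0,0,-10.6],[50,0,0,0,0,0,-10.6],[50,0,0,0,0,0,-10.6]]]'
python3 -m inch '[[[50,0,0,0,0,0,-10.6],[50,0,0,0,0,0,-10.6],[50,0,0,0,0,0,-10.6],[50,0,0,0,0,0,-10.6],[50,0,0,0,0,0,-10.6],[50,0,0,0,0,0,-10.6],[50,0,0,0,0,0,-10.6],[50,0,0,0,0,0,-10.6]]]'
python3 -m inch '[[[50,0,0,0,0,0,-10.4],[50,0,0,20,0,0,0],[50,0,0,0,0,0,0]]]'
python3 -c "
from h import *
need(*rk(-.062,-.1),.014,Y+180); o=bot.get_obs(); print(o['q'],o['wrist_force'])"
```

```text
time: 5.05
ee_pos: [0.5117, -0.1994, 0.1037]
tcp_rot: [179.8, 0.0, 77.8]
wrist_force: [0.4, -0.3, -1.3]
opening: 0.0426
grasp_force: 0.0
time: 6.05
ee_pos: [0.5117, -0.1994, 0.1036]
tcp_rot: [-180.0, 0.2, 162.6]
wrist_force: [-0.6, 1.7, -0.3]
opening: 0.0426
grasp_force: 0.0
time: 6.42
ee_pos: [0.5109, -0.1991, 0.082]
tcp_rot: [-180.0, 0.0, 172.7]
wrist_force: [0.3, 0.2, 0.7]
opening: 0.0429
grasp_force: 0.0
shift mm [-0.   0.6 68. ] turn [-0.  0. -0.]
[-2.12881493e+01  4.45224779e+00 -6.99212333e+00  7.85550380e+01
 -8.40052847e-04 -1.39757152e+01] [0.3104023  0.23759172 0.74547813]
```

```bash

python3 -m inch '[[[50,0,0.6,30,0,0,0],[50,0,0,28,0,0,0],[50,0,0,10,0,0,0],[50,0,0,0,0,0,0],[20,0,0,0,0,0,0],[20,0,0,0,0,0,0]]]' 30
python3 -m inch '[[[9,0,0,0,0,0,0],[9,0,0,0,0,0,0],[0,0,0,0,0,0,0]]]' 30
python3 -m inch '[[[0,0,0,0,0,0,0],[0,0,0,0,0,0,0]]]' 60
python3 -c "
from h import *
need(*rk(-.062,-.1),.014,Y+180); print(bot.get_obs()['torque'])"
```

```text
time: 7.18
ee_pos: [0.5115, -0.1986, 0.0145]
tcp_rot: [-180.0, 0.1, 172.7]
wrist_force: [-0.5, -0.9, 0.4]
opening: 0.0173
grasp_force: 0.0
time: 7.55
ee_pos: [0.5114, -0.1987, 0.0142]
tcp_rot: [-180.0, 0.1, 172.7]
wrist_force: [-1.9, -0.7, 5.4]
opening: 0.0097
grasp_force: 32.2
time: 7.8
ee_pos: [0.5114, -0.1987, 0.0142]
tcp_rot: [-180.0, 0.1, 172.7]
wrist_force: [-1.8, -0.6, 5.9]
opening: 0.0089
grasp_force: 61.3
shift mm [0.5 0.2 0.2] turn [-0.   0.1 -0. ]
[-0.19039821  0.18201626 -0.06596958]
```

```bash

for i in 1; do
python3 -m inch '[[[0,1,0,0,0,0,0],[0,1,0,0,0,0,0]]]' | egrep 'ee_pos|wrist'
python3 -m inch '[[[0,1,0,0,0,0,0],[0,1,0,0,0,0,0]]]' | egrep 'ee_pos|wrist'
python3 -m inch '[[[0,1,0,0,0,0,0]]]' | egrep 'ee_pos|wrist'
python3 -m inch '[[[0,1,0,0,0,0,0]]]' | egrep 'ee_pos|wrist'
python3 -m inch '[[[0,1,0,0,0,0,0]]]'| egrep 'ee_pos|wrist|opening'; done
```

```text
ee_pos: [0.5102, -0.1984, 0.0141]
wrist_force: [5.3, -0.7, 3.7]
ee_pos: [0.5094, -0.1984, 0.0142]
wrist_force: [13.3, -4.5, -0.6]
ee_pos: [0.5085, -0.1983, 0.0142]
wrist_force: [12.4, -3.5, -0.9]
ee_pos: [0.5075, -0.1982, 0.0142]
wrist_force: [13.0, -3.5, -0.1]
ee_pos: [0.5065, -0.198, 0.0142]
wrist_force: [12.9, -2.7, -0.3]
opening: 0.0086
```

```bash

python3 -m inch '[[[0,1,0,0,0,0,0],[0,1,0,0,0,0,0]]]' | egrep 'ee_pos|wrist'
python3 -m inch '[[[0,1,0,0,0,0,0]]]' | egrep 'ee_pos|wrist'
python3 -m inch '[[[0,0,0,0,0,0,0],[20,0,0,0,0,0,0],[20,0,0,0,0,0,0]]]' 
python3 -c "
from h import *
need(*rk(-.062,0),.084,Y+180)"
```

```text
ee_pos: [0.5045, -0.1978, 0.0142]
wrist_force: [13.1, -2.1, -0.4]
ee_pos: [0.5035, -0.1976, 0.0142]
wrist_force: [12.0, -4.1, -0.1]
time: 9.43
ee_pos: [0.5003, -0.1968, 0.0127]
tcp_rot: [180.0, -0.1, 172.7]
wrist_force: [-0.2, 0.5, 0.0]
opening: 0.0169
grasp_force: 0.0
shift mm [-10.7  99.7 -71.3] turn [ 0.  -0.1 -0. ]
```

```bash

python3 -m inch '[[[25,0,0,-20,0,0,0],[50,0,0,-50,0,0,0],[50,-5.4,50,0,0,0,0],[50,-5.3,49.7,0,0,0,0],[50,0,0,20,0,0,0],[50,0,0,20,0,0,0],[40,0,0,0,0,0,0]]]' 30
python3 -c "
from h import *
need(*rk(-.062,0),.014,Y+180)
c=viewer.camera('top'); cv2.imwrite('pics/t2.png',c['pixels'][150:350,320:560,::-1])
for m in finder.mark_of('top','tag_a'): print(m['position'],m['conf'])"
```

```text
time: 10.3
ee_pos: [0.5228, -0.0991, 0.0416]
tcp_rot: [180.0, -0.2, 172.7]
wrist_force: [-0.6, -0.7, 0.5]
opening: 0.0338
grasp_force: 0.0
shift mm [-0.9 -0.  27.6] turn [ 0.  -0.2 -0. ]
[349.5, 261.9] 0.59
[341.0, 343.4] 0.48
```

```bash

python3 -m inch '[[[30,-0.5,0,20,0,0,0],[20,0,0,7.5,0,0,0],[20,0,0,0,0,0,0],[0,0,0,0,0,0,0]]]' 30 | egrep 'ee_pos|wrist|open|grasp'
python3 -m inch '[[[0,0,0,0,0,0,0],[0,0,0,0,0,0,0]]]' 60
python3 -m inch '[[[0,1,0,0,0,0,0],[0,1,0,0,0,0,0]]]' | egrep 'ee_pos|wrist'
python3 -m inch '[[[0,1,0,0,0,0,0],[0,1,0,0,0,0,0]]]' | egrep 'ee_pos|wrist'
python3 -m inch '[[[0,1,0,0,0,0,0]]]' | egrep 'ee_pos|wrist'
python3 -m inch '[[[0,1,0,0,0,0,0]]]' | egrep 'ee_pos|wrist'
python3 -m inch '[[[0,1,0,0,0,0,0]]]'| egrep 'ee_pos|wrist|opening'
```

```text
ee_pos: [0.525, -0.0998, 0.0166]
wrist_force: [0.3, -0.8, -0.8]
opening: 0.0094
grasp_force: 34.0
time: 11.15
ee_pos: [0.525, -0.0998, 0.0165]
tcp_rot: [-180.0, 0.0, 172.7]
wrist_force: [-2.9, -1.2, 5.4]
opening: 0.0085
grasp_force: 63.0
ee_pos: [0.5238, -0.0994, 0.0164]
wrist_force: [4.9, -0.3, 4.3]
ee_pos: [0.5228, -0.0994, 0.0164]
wrist_force: [13.3, -3.6, -1.8]
ee_pos: [0.522, -0.0993, 0.0165]
wrist_force: [12.7, -2.5, -1.2]
ee_pos: [0.521, -0.0992, 0.0165]
wrist_force: [12.7, -3.1, -0.5]
ee_pos: [0.5201, -0.099, 0.0165]
wrist_force: [11.7, -1.9, -0.4]
opening: 0.0087
```

```bash

python3 -m inch '[[[0,1,0,0,0,0,0],[0,1,0,0,0,0,0]]]' | egrep 'ee_pos|wrist'
python3 -m inch '[[[0,0,0,0,0,0,0],[20,0,0,0,0,0,0],[20,0,0,0,0,0,0]]]' 
python3 -m inch '[[[25,0,0,-20,0,0,0],[50,0,0,-50,0,0,0],[50,-4.5,50,0,0,0,0],[50,-4.5,49.7,0,0,0,0],[50,0,0,20,0,0,0],[40,0,0,20,0,0,0],[30,0,0,0,0,0,0]]]' 30
python3 -c "
from h import *
need(*rk(-.062,.1),.015,Y+180)"
```

```text
ee_pos: [0.5181, -0.0988, 0.0166]
wrist_force: [12.6, -2.2, 0.4]
time: 12.65
ee_pos: [0.5149, -0.0982, 0.0151]
tcp_rot: [180.0, -0.1, 172.7]
wrist_force: [-0.1, 0.1, -0.4]
opening: 0.0167
grasp_force: 0.0
time: 13.52
ee_pos: [0.5358, -0.0005, 0.044]
tcp_rot: [-180.0, -0.2, 172.7]
wrist_force: [-0.1, -0.4, -0.3]
opening: 0.0255
grasp_force: 0.0
shift mm [-0.5  0.5 29. ] turn [-0.  -0.2 -0. ]
```

```bash

python3 -m inch '[[[25,0,0.5,20,0,0,0],[20,0,0,9,0,0,0],[20,0,0,0,0,0,0],[0,0,0,0,0,0,0]]]' 30 | egrep 'ee_pos|wrist|open|grasp'
python3 -m inch '[[[0,0,0,0,0,0,0],[0,0,0,0,0,0,0]]]' 60
python3 -m inch '[[[0,1,0,0,0,0,0],[0,1,0,0,0,0,0]]]' | egrep 'ee_pos|wrist'
python3 -m inch '[[[0,1,0,0,0,0,0],[0,1,0,0,0,0,0]]]' | egrep 'ee_pos|wrist'
python3 -m inch '[[[0,1,0,0,0,0,0]]]' | egrep 'ee_pos|wrist'
python3 -m inch '[[[0,1,0,0,0,0,0]]]' | egrep 'ee_pos|wrist'
python3 -m inch '[[[0,1,0,0,0,0,0]]]'| egrep 'ee_pos|wrist|opening'
```

```text
ee_pos: [0.5377, -0.0003, 0.0175]
wrist_force: [-0.5, 0.7, -2.1]
opening: 0.0093
grasp_force: 33.0
time: 14.28
ee_pos: [0.5377, -0.0003, 0.0174]
tcp_rot: [-180.0, 0.0, 172.7]
wrist_force: [-2.8, -2.3, 4.0]
opening: 0.0084
grasp_force: 63.4
ee_pos: [0.5364, 0.0, 0.0173]
wrist_force: [3.2, 0.2, 2.3]
ee_pos: [0.5344, 0.0003, 0.0173]
wrist_force: [6.3, -1.2, 1.0]
ee_pos: [0.5335, 0.0004, 0.0173]
wrist_force: [5.7, -1.2, 0.8]
ee_pos: [0.5325, 0.0005, 0.0173]
wrist_force: [5.8, -0.9, 1.2]
ee_pos: [0.5315, 0.0007, 0.0173]
wrist_force: [5.9, -0.9, 2.3]
opening: 0.009
```

The third grip is about 6 N, against about 13 N for the other two, so the weak clip is the one in stall +100. I'll release it, retreat and re-measure.

```bash

python3 -m inch '[[[0,1,0,0,0,0,0],[0,0,0,0,0,0,0],[20,0,0,0,0,0,0],[20,0,0,0,0,0,0]]]' 
python3 -m inch '[[[25,0,0,-20,0,0,0],[50,0,0,-60,0,0,0],[60,0,0,-60,0,0,0],[60,50,-20,-40,0,0,0],[60,55,-20,0,0,0,0],[60,55,-20,0,0,0,0]]]' 30
cat > m.py <<'E'
from h import *
np.set_printoptions(precision=4,suppress=True)
C={n:viewer.camera(n) for n in('scene','top')}
for th in('clip_a','tag_a','tray'):
    A=finder.mark_of('top',th);B=finder.mark_of('scene',th)
    for a in A:
        for b in B:
            X,e=tri(C['top'],a['position'],C['scene'],b['position'])
            if e<.008 and abs(X[2])<.025: print(th,np.round(a['position']),X,round(e,4))
E
python3 m.py; python3 - <<'E'
from h import *
c=viewer.camera('top');S=4;x0,y0=325,170
a=np.radians(Y)
crop=cv2.convertScaleAbs(cv2.resize(c['pixels'][y0:y0+150,x0:x0+200,::-1],None,fx=S,fy=S,interpolation=cv2.INTER_CUBIC),alpha=1.8)
def box(col,ox,oy,lx,ly,z):
    q=[(proj(c,np.r_[rk(ox+i*lx/2,oy+j*ly/2),z])+.5-[x0,y0])*S for i,j in((-1,-1),(1,-1),(1,1),(-1,1))]
    cv2.polylines(crop,[np.int32(q)],True,col,1)
for s in(-.1,0,.1): box((0,0,255),-.070,s,.02,.01,.044); box((255,255,0),.011,s,.022,.024,.081)
cv2.imwrite('pics/crop2.png',crop)
need(*rk(.011,.1),.2,Y+180)
E
```

```text
time: 15.65
ee_pos: [0.5288, 0.0009, 0.0163]
tcp_rot: [-180.0, -0.1, 172.7]
wrist_force: [-1.0, 0.9, 0.6]
opening: 0.0171
grasp_force: 0.0
time: 16.4
ee_pos: [0.365, -0.0376, 0.1941]
tcp_rot: [-180.0, -0.0, 172.7]
wrist_force: [-0.8, -0.7, 1.0]
opening: 0.0509
grasp_force: 0.0
clip_a [361. 227.] [ 0.5929 -0.0065  0.0013] 0.0036
tag_a [485. 315.] [ 0.5005 -0.1956  0.0038] 0.0011
tag_a [344. 345.] [ 0.4252 -0.0105 -0.0099] 0.0023
tag_a [418. 291.] [ 0.5159 -0.0991  0.0082] 0.0006
tag_a [479. 175.] [ 0.7032 -0.1655 -0.0044] 0.0019
tag_a [346. 267.] [0.5314 0.0048 0.0025] 0.0022
tray [166. 243.] [ 0.5193  0.2627 -0.0052] 0.0009
shift mm [-235.9   58.3   -6.8] turn [ 0.  -0.1  0. ]
```

View pics/crop2.png

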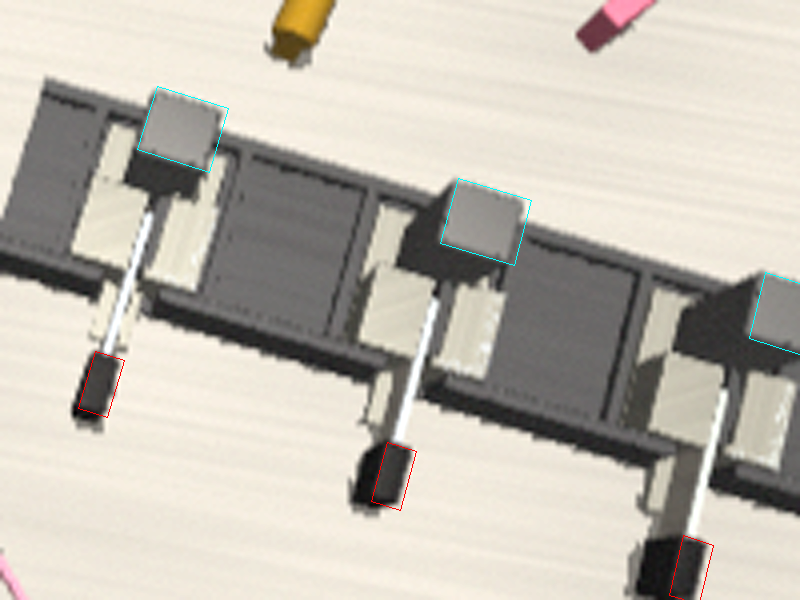

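All three tags are drawn about 6–7 mm, and the clips rest against the front wall at x ≈ -2 mm. Now for the weak clip's pillar.

```bash

python3 -m inch '[[[60,-59,14.7,0,0,0,0],[60,-59,14.7,0,0,0,0],[60,-59,14.7,0,0,0,0],[60,-59,14.8,0,0,0,0],[60,0,0,50,0,0,0],[60,0,0,30,0,0,0],[60,0,0,0,0,0,0]]]' 
python3 -c "
from h import *
a=rk(.011,.1006);need(*a,.046,Y+180)"
```

```text
time: 17.73
ee_pos: [0.6072, -0.0087, 0.1103]
tcp_rot: [-180.0, -0.4, 172.7]
wrist_force: [0.2, -0.2, 0.9]
opening: 0.051
grasp_force: 0.0
shift mm [-1.9  0.2 64.3] turn [-0.  -0.4  0. ]
```

```bash

python3 -m inch '[[[60,-0.5,0.2,40,0,0,0],[50,0,0,20,0,0,0],[45,0,0,3,0,0,0],[40,0,0,0,0,0,0],[40,0,0,0,0,0,0]]]' 25
python3 -c "
from h import *
a=rk(.011,.1006);need(*a,.046,Y+180)"
python3 -m inch '[[[30,0,0,0,0,0,0],[25,0,0,0,0,0,0],[20,0,0,0,0,0,0],[20,0,0,0,0,0,0]]]'
```

```text
time: 18.35
ee_pos: [0.6098, -0.0089, 0.0528]
tcp_rot: [180.0, 0.1, 172.7]
wrist_force: [-1.4, -0.4, -0.1]
opening: 0.0342
grasp_force: 0.0
shift mm [1.  0.1 6.8] turn [ 0.   0.1 -0. ]
time: 18.85
ee_pos: [0.6093, -0.009, 0.052]
tcp_rot: [180.0, 0.1, 172.7]
wrist_force: [0.1, -0.4, 5.3]
opening: 0.0236
grasp_force: 27.9
```

```bash

python3 -m inch '[[[38,0,0,0,0,0,0],[38,0.5,0,6.5,0,0,0],[38,0,0,0,0,0,0],[30,0,0,0,0,0,0],[25,0,0,0,0,0,0],[20,0,0,0,0,0,0],[20,0,0,0,0,0,0]]]' 25
python3 -m inch '[[[15,0,0,0,0,0,0],[15,0,0,0,0,0,0],[15,0,0,-2,0,0,0],[15,0,0,-3,0,0,0]]]' 60
python3 -m inch '[[[15,0,0,-5,0,0,0],[15,0,0,-10,0,0,0],[15,0,0,-10,0,0,0]]]' 60
```

```text
time: 19.73
ee_pos: [0.6083, -0.0089, 0.0444]
tcp_rot: [-180.0, -0.0, 172.7]
wrist_force: [0.4, -0.6, -2.6]
opening: 0.0239
grasp_force: 27.9
time: 20.23
ee_pos: [0.6082, -0.0088, 0.0495]
tcp_rot: [180.0, -0.0, 172.7]
wrist_force: [-0.1, -0.4, -3.1]
opening: 0.0237
grasp_force: 58.8
time: 20.6
ee_pos: [0.6085, -0.0088, 0.0756]
tcp_rot: [180.0, 0.0, 172.7]
wrist_force: [0.4, -0.2, -2.5]
opening: 0.0233
grasp_force: 58.8
```

```bash

python3 -m inch '[[[15,0,0,-20,0,0,0],[15,0,0,-20,0,0,0],[15,0,0,-15,0,0,0],[15,5,15,0,0,0,0],[15,10,30,0,0,0,0],[15,12,38,0,0,0,0],[15,12,38,0,0,0,0],[15,12,38,0,0,0,0]]]'
python3 -m inch '[[[15,12,38,0,0,0,0],[15,12,38,0,0,0,0],[15,9,25,0,0,0,0],[15,0,10,0,0,0,0],[15,0,0,0,0,0,-6],[15,0,0,0,0,0,-6],[15,0,0,0,0,0,-5.7],[15,0,0,0,0,0,0]]]'
python3 - <<'E'
from h import *
need(.5594,.2699,.0424,190.4)
for n in('scene','top'):
    c=viewer.camera(n); cv2.imwrite(f'pics/h_{n}.png',c['pixels'][:,:,::-1])
E
```

```text
time: 21.6
ee_pos: [0.577, 0.1572, 0.1288]
tcp_rot: [-180.0, -0.1, 172.7]
wrist_force: [0.2, -0.2, -3.9]
opening: 0.0229
grasp_force: 59.2
time: 22.6
ee_pos: [0.5593, 0.2693, 0.1291]
tcp_rot: [-180.0, -0.0, -169.7]
wrist_force: [-0.7, 0.4, -4.2]
opening: 0.0233
grasp_force: 59.3
shift mm [-0.3  0.6 86.7] turn [-0.  -0.  -0.1]
```

View pics/h_scene.png

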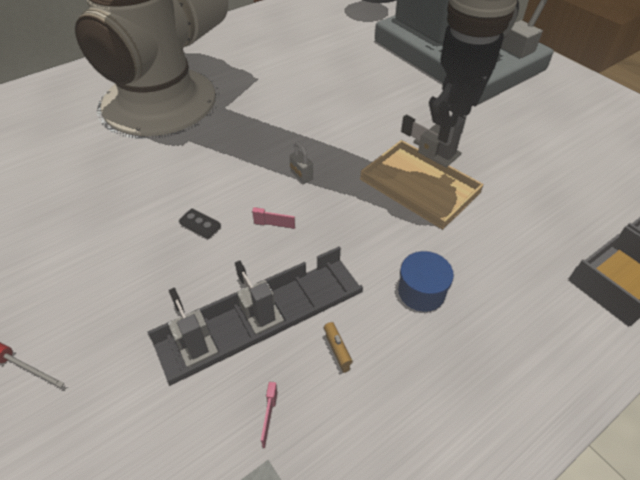

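The clip, with its tag, hangs over the tray at about (435,140) and is parallel to it. The other two clips are still in their stalls. I'll lower it now.

```bash

python3 -m inch '[[[15,0,0,25,0,0,0],[15,0,0,30,0,0,0],[15,0,0,17,0,0,0],[15,0,0,6,0,0,0],[15,0,0,3,0,0,0],[15,0,0,0,0,0,0]]]'
python3 -m inch '[[[15,0,0,1,0,0,0],[15,0,0,1,0,0,0]]]' | egrep 'ee|wrist'
python3 -m inch '[[[15,0,0,0.5,0,0,0],[15,0,0,0.5,0,0,0]]]'| egrep 'ee|wrist'
```

```text
time: 23.45
ee_pos: [0.5597, 0.2698, 0.0493]
tcp_rot: [180.0, 0.1, -169.6]
wrist_force: [0.5, -0.4, -2.9]
opening: 0.0233
grasp_force: 59.2
ee_pos: [0.5596, 0.2698, 0.047]
wrist_force: [0.1, 0.7, -2.8]
ee_pos: [0.5594, 0.2697, 0.0456]
wrist_force: [0.1, 0.6, -3.3]
```

```bash

python3 -m inch '[[[15,0,0,1,0,0,0],[15,0,0,0.5,0,0,0]]]' | egrep 'ee|wrist'
python3 -m inch '[[[15,0,0,0.5,0,0,0],[15,0,0,0.5,0,0,0]]]'| egrep 'ee|wrist'
python3 -m inch '[[[15,0,0,0.4,0,0,0],[15,0,0,0,0,0,0]]]'| egrep 'ee|wrist'
```

```text
ee_pos: [0.5593, 0.2696, 0.0439]
wrist_force: [-0.6, -0.3, -4.7]
ee_pos: [0.5594, 0.2696, 0.043]
wrist_force: [-0.6, 0.7, -4.5]
ee_pos: [0.5593, 0.2696, 0.0426]
wrist_force: [0.1, 0.6, -4.5]
```

```bash

for i in 1; do
python3 -m inch '[[[15,0,0,0.4,0,0,0],[15,0,0,0.2,0,0,0]]]' | egrep 'ee|wrist'
python3 -m inch '[[[15,0,0,0.4,0,0,0],[15,0,0,0,0,0,0]]]'| egrep 'ee|wrist'
python3 -m inch '[[[15,0,0,0.4,0,0,0],[15,0,0,0,0,0,0]]]'| egrep 'ee|wrist'; done
```

```text
ee_pos: [0.5594, 0.2697, 0.0424]
wrist_force: [-0.9, -0.7, 0.2]
ee_pos: [0.5595, 0.2697, 0.0424]
wrist_force: [-2.6, -2.2, 5.2]
ee_pos: [0.5595, 0.2697, 0.0424]
wrist_force: [-3.7, -3.0, 8.3]
```

```bash

python3 -m inch '[[[15,0,0,-0.7,0,0,0],[25,0,0,-0.2,0,0,0],[40,0,0,0,0,0,0],[50,0,0,0,0,0,0],[50,0,0,-20,0,0,0],[60,0,0,-50,0,0,0],[60,0,0,-60,0,0,0],[60,0,0,-40,0,0,0]]]' 
python3 -m inch '[[[60,60,0,0,0,0,0],[60,60,0,0,0,0,0],[60,40,0,0,0,0,0],[60,0,0,0,0,0,0]]]' 
python3 m.py; python3 - <<'E'
from h import *
a=viewer.camera('top')['pixels'][:,:,::-1];b=viewer.camera('scene')['pixels'][:,:,::-1]
a=cv2.resize(a[130:330,100:560],None,fx=1.7,fy=1.7); b=cv2.resize(b[120:220,340:500],None,fx=1.6,fy=1.6)
o=np.zeros((a.shape[0]+240,782,3),np.uint8); o[:a.shape[0],:a.shape[1]]=a
f=viewer.camera('scene')['pixels'][120:400,130:500,::-1]; f=cv2.resize(f,(317,240)); o[a.shape[0]:,:317]=f; o[a.shape[0]:,320:320+384]=cv2.resize(b,(384,240))
cv2.imwrite('pics/end.png',o)
E
```

```text
time: 26.45
ee_pos: [0.5596, 0.2698, 0.2169]
tcp_rot: [179.9, 0.2, -169.6]
wrist_force: [1.1, -0.6, 0.9]
opening: 0.0515
grasp_force: 0.0
time: 26.95
ee_pos: [0.4003, 0.2405, 0.2146]
tcp_rot: [179.9, 0.2, -169.5]
wrist_force: [0.5, 0.4, 0.1]
opening: 0.0515
grasp_force: 0.0
clip_a [496. 263.] [ 0.5729 -0.2061  0.0045] 0.0063
clip_a [427. 247.] [ 0.5807 -0.1091 -0.007 ] 0.0059
clip_a [166. 224.] [ 0.5473  0.2694 -0.0017] 0.0017
tag_a [486. 312.] [ 0.5027 -0.197   0.008 ] 0.0054
tag_a [417. 290.] [ 0.5171 -0.0985  0.0057] 0.0002
tag_a [161. 267.] [0.483  0.2565 0.0039] 0.0057
tag_a [477. 180.] [ 0.6967 -0.1638 -0.0073] 0.003
tag_a [343. 347.] [ 0.422  -0.0114 -0.0016] 0.0034
```

View pics/end.png

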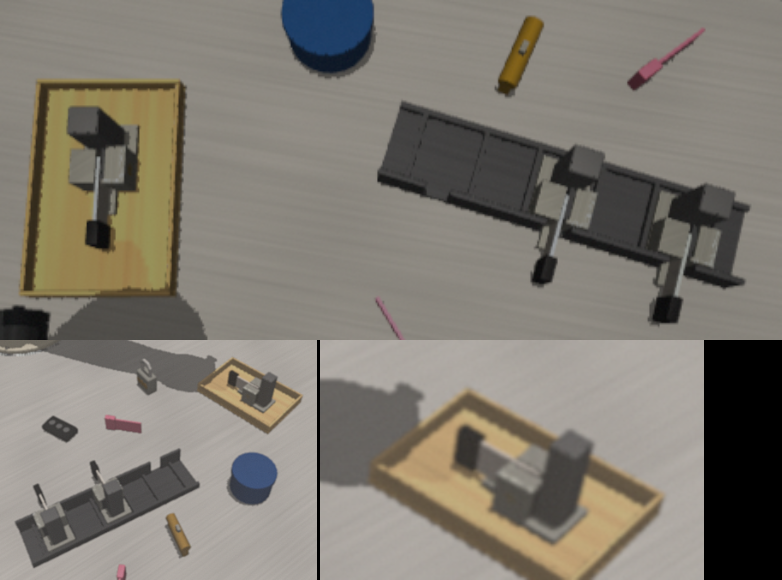

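The weak clip stands flat and upright in the tray with its tag in, and the other two clips are still in their stalls with their tags drawn. Nothing else has moved.

```bash
python3 -c "
from workcell import bot
print(bot.job_done())"
```

```text
the job is handed in; nothing more can be done
None
```

The job is handed in: the clip from stall +100 was the weak one (it gripped at about 6 N, the other two at about 13 N), and it now stands upright and flat in the tray with its tag in, while the other two are still in their stalls with their tags in.

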